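# Shift the sorting feeder into third gear

### The job

Put the sorting feeder on the bench into third gear: push its orange-knobbed gear lever across to the right (as seen from the robot) to the end of the gate's cross channel, then push it forward, away from the robot, fully home into the third slot. Only push the lever with the fingertips or the outside of the fingers: do not grip it, and do not let it run into any of the other three slots. Leave the loose things on and around the feeder where they are, and finish with the robot clear of everything.

Things in the scene. Friction and masses are not known exactly. Their poses are not given: they have to be found in the camera images.
- feeder: grey sorting feeder, fixed; 300 mm long (its x -90 to +210), 220 mm wide, flat deck 95 mm above the table; at x +118 to +203 a steel tray of tiles, rim 130 mm above the table. Origin on the table straight below the centre of the H gate; x points forward (away from the robot, turned up to 0.35 rad either way about the vertical), y to the left, z up
- gate (a point): centre of the H gate in its aluminium plate, flush with the deck (95 mm up); axes as the feeder's. A cross channel along y, 20 mm wide, joins two lengthwise slots, each 20 mm wide, at y +22 and y -22 mm, from x -40 to +40. Forward left is slot 1 (one black dot), back left 2 (two), forward right 3 (three red dots), back right 4 (four black)
- slot3 (a point): forward end of the third slot at deck height: 40 mm forward and 22 mm right of the gate's centre, beside the three red dots
- knob (a point): centre of the lever's orange ball knob, 32 mm across, on a steel stick 12 mm thick that pivots 20 mm above the table under the gate's centre; knob 155 mm from the pivot. In the feeder's frame: z 175 mm upright; x 0, y -45, z 168 at the right end of the channel; x +55, y -42, z 159 home in slot 3. Stays where it is left; about 2.5 N moves it; firm stops at the ends. Site z runs up the stick
- gear_across (a joint): lever's sideways lean, rad: 0 in the middle, positive to the right (the feeder's -y), from -0.293 (slots 1 and 2) to +0.293 (slots 3 and 4, right end of the cross channel). Knob y in the feeder's frame = -155 mm sin(across) while in the channel. It starts anywhere from the left end to just past the middle
- gear_forward (a joint): lever's forward lean, rad: 0 in the cross channel, positive forward, from -0.36 (home in slot 2 or 4) to +0.36 (home in slot 1 or 3). It starts near 0. The play in the cross channel is about 0.05 either way
- pink_tile: loose pink tile, 30 x 18 x 9 mm, lying on the feeder's deck left of the gate; origin at the centre of its underside
- lilac_tile: loose lilac tile, 30 x 18 x 9 mm, lying on the feeder's deck right of the gate; origin at the centre of its underside
- jar: loose amber jar with a white cap, 56 mm across, 80 mm tall, standing on the table just left of the feeder; origin at the centre of its underside
- tape: loose roll of black tape, 76 mm across, 24 mm tall, lying on the table just right of the feeder; origin at the centre of its underside
- chisel: loose wood chisel, about 250 mm long and 26 mm high, dark blue handle, lying on the table to the right; origin under the middle, its x axis runs from handle to blade
- cup: loose white plastic cup, 72 mm across, 75 mm tall, standing on the table to the left; origin at the centre of its underside
- brush: loose hand brush lying on the table to the left; origin under it, its x axis runs along the handle to the bristles

How it is judged (in metres and radians):
On the way, in this order (a step that is already met when the one before it is completed fails the run):
1. the lever is across to the right, still in the cross channel (value of joint gear_across above 0.2 rad and value of joint gear_forward between -0.1 and 0.1 rad), for 0.1 s.
2. the lever is home in the third slot (value of joint gear_across above 0.2 rad and value of joint gear_forward above 0.3 rad), for 0.2 s.
At the end, for the whole second after the job is handed in: The lever rests home in the third slot (across above 0.20 rad, forward above 0.30 of 0.36 rad), at rest, and every loose thing is within 20 mm of where it began (all of step 2 and velocity of joint gear_forward between -0.05 and 0.05 rad/s and distance of each of pink_tile, lilac_tile, jar, tape, chisel, cup, brush from where it was at the start of the episode below 0.02 m); the robot touches nothing.
It fails at once if the lever runs into slot 1 (forward more than 0.15 rad on the left side) (value of joint gear_across below 0.1 rad and value of joint gear_forward above 0.15 rad).
It fails at once if the lever runs into slot 2 or 4 (back more than 0.15 rad) (value of joint gear_forward below -0.15 rad).
It fails at once if the lever is gripped: the grasp point lies on the knob or stick (within 16 mm of its axis) while the fingers touch it (x of the grasp point in the frame of knob between -0.016 and 0.016 m and y of the grasp point in the frame of knob between -0.016 and 0.016 m and z of the grasp point in the frame of knob between -0.08 and 0.012 m and contact force between the fingers and feeder above 1 N).
It fails at once if a loose thing is moved or lifted by more than 20 mm (not (distance of each of pink_tile, lilac_tile, jar, tape, chisel, cup, brush from where it was at the start of the episode below 0.02 m)).
It also fails if it takes over 38 s, if anything falls off the work surface, if the arm or the gripper's body presses on something with over 40 N, if the wrist force passes 120 N, or if a joint passes its speed limit or range.

### The arm

A 6-joint arm with a two-finger parallel gripper is mounted at the origin on the work surface. World frame = base frame: x ahead of the robot, y to its left, z up, the work surface at z = 0. Lengths are in mm, angles in rad, forces in N, time in s.
With the tool pointing down it reaches from about 275 to 1000 mm from the base axis. Payload 8.4 kg.
Tool frame: the origin (TCP) lies at the very end of the fingers, on their centre line; the grasp point (between the pads) lies 19 mm behind it; z points along the fingers, y is the direction in which the jaws open and shut (so a half turn about z gives the same grasp; the last joint's range is limited). The gripper opens to 85 mm and grips with 20 to 120 N. Pads are 22 mm wide; open, the fingers measure 114 mm over their backs; the gripper's body (76 mm by 85 mm) begins 54 mm behind the grasp point. The pads swing forward as they close: fully open they stand 13 mm farther back than shut.
Start: joints at [1.217, 0.353, 1.633, -0, 1.155, -0.002], TCP at [215.366, 586.724, 231.281] pointing down, gripper open.
Joint ranges: [-2.63, 2.63], [-0.92, 2.1], [0.06, 2.66], [-1.3, 4.44], [0, 2.69], [-3.02, 3.02]. Speed limits (rad/s): [2.22, 2.22, 2.79, 3.14, 3.14, 3.14].

### API

Orientations are given as [roll, pitch, yaw] about the fixed x, y, z axes, in that order (R = Rz(yaw) Ry(pitch) Rx(roll)).
In Python, from rig import sense, grab_frame, sign_off, masks_of gives the robot as it stands. The module is installed in compiled form; this text tells all that it offers.
- The arm moves only by the shell command python3 -m inch 'ROWS' [FORCE]. ROWS is JSON, a list of rows, each an object of numbers: "gripper": the finger opening in m, from 0 to 0.0854; "tx", "ty", "tz": the shift along the tool's x, y, z in m; "spin": the turn about the tool's z in degrees. In form: [{"gripper": .., "tx": .., "ty": .., "tz": .., "spin": ..}, ...]. A call has exactly 8 rows; each row shifts and turns the commanded pose from where the row before left it, along the tool's axes as they then stand; what a row does not reach is not made up. A row lasts 1/10 s, in which the tool goes at most 50 mm and 8.59 degrees, less where a joint would pass 70% of its speed; a pose out of reach is approached as far as the arm can. A call is refused whole if a number of a shift passes 0.05 or a number of a turn 8.59, either way. A call with a gripper value outside its range is refused whole. The fingers move at their own pace and stop on an object; FORCE is the grip in N (left out, the last holds). Time passes only in rows, so rows that do not move let the fingers close, or fill a call up. It gives the time, the measured TCP pose, the force and the opening at its end, in the units of the state.
- sense(): the state, without advancing time (a new reading comes with each control period).
- grab_frame(name): name is "side" or "top"; returns a dict with "pixels" (400x640x3 uint8, red, green, blue), "K" (3x3 intrinsics, pixels), "extrinsics" (4x4, takes a point from camera to world coordinates). Camera axes: x right, y down, z forward; pixel columns grow to the right and rows downward; lengths in mm; the calibration is good to about 2 mm. A picture is of the moment at which its call begins. There is no depth.
- sign_off(): hands the job in, once; it reports no verdict.
Trained networks look in the newest picture that a camera, given by its name, has taken for a name from the list of things; names that differ only in an ending like _2 or _b are one class to them, and where a whole thing is asked for, a point or a joint stands for the part that bears it (a point fixed in the world has none). Each returns a list of dicts, best first, with "conf" (0 to 1); they miss things now and then, are a little off and sometimes report something else, mostly with a low value. They report only what shows in the picture. A call takes as long as a camera call.
- masks_of(camera, target): "pixels" (400x640 bool, what is visible of it) and "centre" ([row, column] in pixels, amid what is visible of it).
The state is a dict: "clock": time; "qpos": joint angles; "qvel": joint speeds; "joint_efforts": joint torques, N m; "eef_pos": TCP position; "tcp_rot": TCP orientation; "contact_force": force on the tool from outside, world axes, zero at the start; "wrist_torque": the same for the moment, N m; "opening": opening from 0.0 (shut) to 1.0 (fully open).
Only numpy, scipy, OpenCV 4.12 (cv2) and the standard library are available. Lean on these libraries where they do the work, as an engineer would, in place of code of your own. Each camera call takes 0.05 s, during which the arm holds its last target.

## Working session

There is one attempt and no reset: what is moved stays moved. The work goes in short steps, Python scripts to look and compute and a shell command to move; the robot and the scene stay as the last step left them, time stands still between calls to the robot, and variables do not carry over. Pictures are saved under pics/ and viewed, and the job is handed in when it is done.

```bash
mkdir -p pics; python3 - <<'E'
from rig import *
import cv2,numpy as np
s=sense();print({k:np.round(v,3).tolist() for k,v in s.items()})
for c in("side","top"):
    f=grab_frame(c);cv2.imwrite(f"pics/{c}0.png",f["pixels"][:,:,::-1]);print(c,np.round(f["K"],1).tolist(),np.round(f["extrinsics"],3).tolist())
    for t in("knob","feeder","pink_tile","lilac_tile","jar","tape"):
        m=masks_of(c,t)
        print(t,[(round(float(x["conf"]),2),np.round(x["centre"],1).tolist(),int(x["pixels"].sum())) for x in m[:2]])
E
```

```text
{'clock': 0.0, 'qpos': [1.217, 0.354, 1.634, -0.0, 1.155, -0.002], 'qvel': [0.002, 0.001, -0.001, 0.0, -0.001, -0.001], 'joint_efforts': [0.001, -60.524, -34.208, -0.0, 0.009, 0.0], 'eef_pos': [215.219, 586.283, 230.544], 'tcp_rot': [-3.14, 0.0, 2.79], 'contact_force': [0.842, -0.329, 0.751], 'wrist_torque': [0.004, 0.013, 0.0], 'opening': 0.999}
side [[386.4, 0.0, 312.3], [0.0, 386.4, 204.4], [0.0, 0.0, 1.0]] [[0.693, -0.478, 0.539, -124.434], [-0.72, -0.458, 0.521, -661.501], [-0.002, -0.749, -0.662, 946.043], [0.0, 0.0, 0.0, 1.0]]
knob [(0.54, [187.8, 293.6], 116)]
feeder [(0.74, [206.0, 308.0], 5495)]
pink_tile [(0.75, [198.7, 330.7], 40)]
lilac_tile [(0.33, [163.2, 260.9], 294)]
jar [(0.44, [185.4, 273.6], 161)]
tape [(0.77, [231.7, 358.2], 325)]
top [[409.9, 0.0, 319.9], [0.0, 409.9, 202.8], [0.0, 0.0, 1.0]] [[-0.011, -0.982, 0.187, 327.36], [-1.0, 0.014, 0.012, -10.6], [-0.015, -0.187, -0.982, 1269.618], [0.0, 0.0, 0.0, 1.0]]
knob [(0.41, [200.9, 296.3], 102)]
feeder [(0.73, [188.0, 301.9], 7616), (0.22, [199.2, 256.1], 352)]
pink_tile [(0.65, [196.2, 272.8], 70), (0.43, [191.4, 302.7], 7539)]
lilac_tile []
jar [(0.73, [198.5, 256.4], 338)]
tape [(0.7, [162.9, 358.8], 265), (0.65, [241.2, 467.7], 621)]
```

```bash
python3 - <<'E'
import cv2
a=cv2.imread("pics/top0.png")[110:270,220:410];cv2.imwrite("pics/top0z.png",cv2.resize(a,None,fx=4,fy=3.7,interpolation=cv2.INTER_CUBIC)[:600])
a=cv2.imread("pics/side0.png")[130:280,220:410];cv2.imwrite("pics/side0z.png",cv2.resize(a,None,fx=4,fy=4,interpolation=cv2.INTER_CUBIC)[:600])
E
```

```text
(no output)
```

View pics/top0.png

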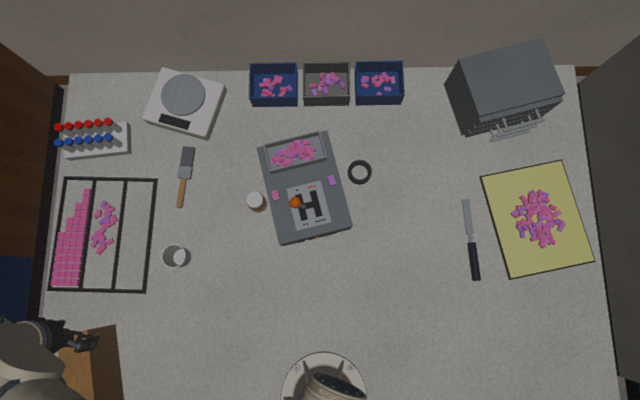

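View pics/side0.png

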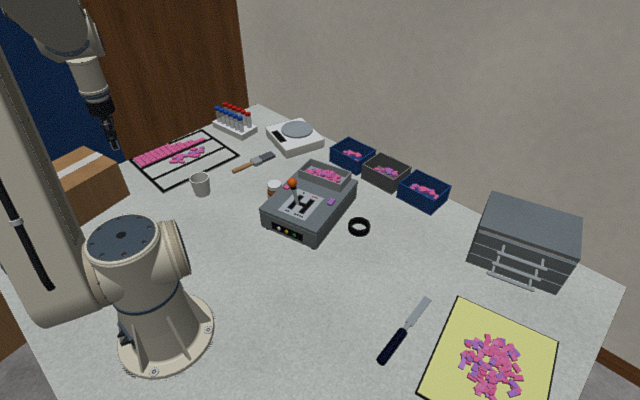

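```bash
ls pics
```

```text
side0.png
side0z.png
top0.png
top0z.png
```

View pics/top0z.png

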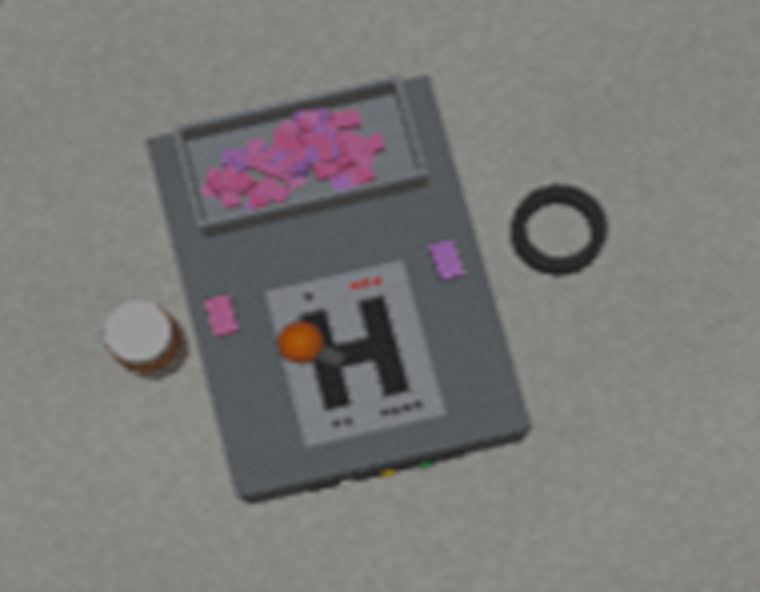

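View pics/side0z.png

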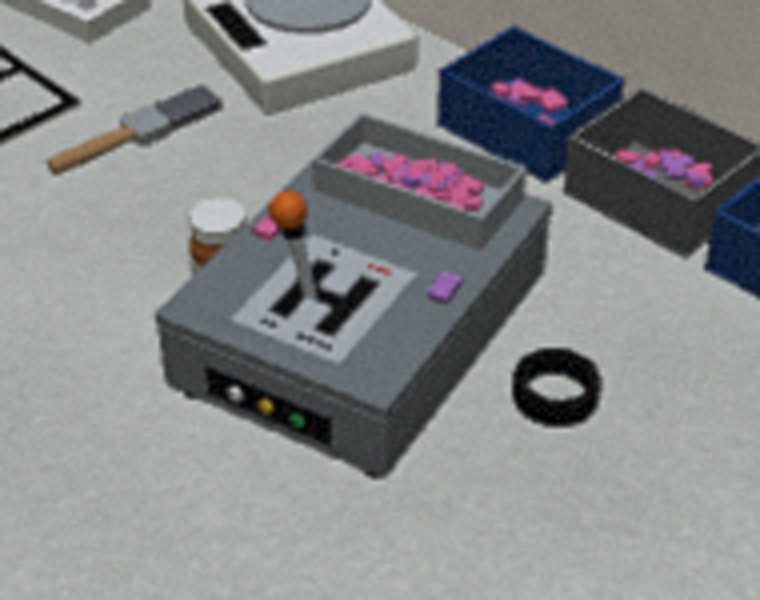

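```bash
cat > h.py <<'E'
import numpy as np
from scipy.optimize import least_squares
C={"side":(386.4,312.3,204.4,np.array([[0.693,-0.478,0.539,-124.434],[-0.72,-0.458,0.521,-661.501],[-0.002,-0.749,-0.662,946.043]])),
"top":(409.9,319.9,202.8,np.array([[-0.011,-0.982,0.187,327.36],[-1,0.014,0.012,-10.6],[-0.015,-0.187,-0.982,1269.618]]))}
try:
    from rig import grab_frame
except Exception: pass
def proj(c,P):
    f,u,v,E=C[c];p=E[:,:3].T@(np.asarray(P,float)-E[:,3]);return np.array([f*p[0]/p[2]+u,f*p[1]/p[2]+v])
def tri(uv):
    return least_squares(lambda P:np.concatenate([proj(c,P)-uv[c] for c in uv]),[500,0,150])
def F(p,q):
    c,s=np.cos(p[2]),np.sin(p[2]);return np.array([p[0]+c*q[0]-s*q[1],p[1]+s*q[0]+c*q[1],q[2]])
E
python3 - <<'E'
from h import *
from rig import *
def t(x,y):return np.array([(x+.5)/4-.5+220,(y+.5)/3.7-.5+110])
def s(x,y):return np.array([(x+.5)/4-.5+220,(y+.5)/4-.5+130])
O=[("top",(40,32),t(303,314)),("top",(40,12),t(326,310)),("top",(40,-12),t(361,301)),("top",(40,-32),t(383,296)),
("top",(-40,-32),t(409,391)),("top",(-40,-12),t(387,396)),("top",(-40,12),t(349,405)),("top",(-40,32),t(326,409)),
("top",(210,110),t(148,138)),("top",(210,-110),t(430,77)),("top",(-90,-110),t(528,430)),("top",(-90,110),t(238,490)),
("side",(-90,110),s(158,318)),("side",(-90,-110),s(385,411)),("side",(210,-110),s(551,207)),("side",(40,-32),s(380,279)),("side",(-40,-32),s(344,335))]
for sub in(O,[o for o in O if o[0]=="top"],[o for o in O if o[0]=="side"]):
    r=least_squares(lambda p:np.concatenate([proj(c,F(p,(*q,95)))-uv for c,q,uv in sub]),[500,0,.2],loss="soft_l1")
    print(np.round(r.x,4));
    if sub is O:p=r.x;print(np.round(r.fun.reshape(-1,2),1).tolist())
k=tri({"top":t(301,342),"side":s(289,210)});K=k.x;print("knob",K,k.fun)
d=K[:2]-p[:2];c,sn=np.cos(p[2]),np.sin(p[2]);print("in feeder",c*d[0]+sn*d[1],-sn*d[0]+c*d[1])
for c in("side","top"):
    grab_frame(c)
    for n in("knob","pink_tile","lilac_tile","jar"):
        for m in masks_of(c,n)[:1]:print(c,n,m["conf"],m["centre"],m["pixels"].sum())
E
```

```text
[5.455636e+02 3.787900e+01 2.318000e-01]
[[-0.7, -0.0], [0.2, -0.6], [-0.6, -0.1], [0.5, -0.4], [0.6, 0.1], [-0.6, 0.4], [0.8, -0.1], [-0.1, 0.5], [-0.2, 0.0], [0.4, -0.6], [1.3, -0.3], [-0.5, 1.9], [-0.8, -1.3], [0.1, -0.3], [0.8, -1.0], [0.7, 0.5], [-2.7, 0.4]]
[5.455893e+02 3.816510e+01 2.285000e-01]
[5.447077e+02 3.661950e+01 2.453000e-01]
knob [539.90182588  72.00287885 170.08273153] [-0.0149405   0.02033977  0.02947037 -0.00548195]
in feeder 2.3276933533319495 34.51196629694931
side knob 0.54 [190.2, 294.1] 145
side jar 0.72 [185.1, 275.5] 136
top knob 0.43 [201.6, 297.7] 120
top pink_tile 0.43 [197.1, 273.8] 62
top jar 0.78 [200.4, 256.9] 329
```

Top picture: the feeder is turned about +0.23 rad. The gate centre is near (545, 38) and the knob is left of the middle, at feeder (2, 35), pixel (295, 202). I'll shut the fingers, align the tool with the feeder, and approach the knob's left side.

```bash
python3 -m inch '[{"gripper":0,"tx":0,"ty":0,"tz":0,"spin":-8.35},{"gripper":0,"tx":0,"ty":0,"tz":0,"spin":-8.35},{"gripper":0,"tx":0,"ty":0,"tz":0,"spin":-8.35},{"gripper":0,"tx":0,"ty":0,"tz":0,"spin":-8.35},{"gripper":0,"tx":-0.018,"ty":-0.045,"tz":0,"spin":0},{"gripper":0,"tx":-0.018,"ty":-0.045,"tz":0,"spin":0},{"gripper":0,"tx":-0.018,"ty":-0.045,"tz":0,"spin":0},{"gripper":0,"tx":-0.018,"ty":-0.045,"tz":0,"spin":0}]' 20
```

```text
clock: 2.0
eef_pos: [327.4, 426.5, 231.4]
tcp_rot: [3.141, 0.0, -2.91]
contact_force: [0.9, 1.2, 0.3]
opening: 0.0
```

```bash
python3 -m inch '[{"gripper":0,"tx":-0.015,"ty":-0.043,"tz":0,"spin":0},{"gripper":0,"tx":-0.015,"ty":-0.043,"tz":0,"spin":0},{"gripper":0,"tx":-0.015,"ty":-0.043,"tz":0,"spin":0},{"gripper":0,"tx":-0.015,"ty":-0.043,"tz":0,"spin":0},{"gripper":0,"tx":-0.015,"ty":-0.043,"tz":0,"spin":0},{"gripper":0,"tx":-0.015,"ty":-0.043,"tz":0,"spin":0},{"gripper":0,"tx":-0.015,"ty":-0.043,"tz":0,"spin":0},{"gripper":0,"tx":-0.015,"ty":-0.041,"tz":0,"spin":0}]' 20
cat >> h.py <<'E'
P0=(545.5,38.0,0.232)
def tof(P):
    d=np.array(P[:2])-P0[:2];c,s=np.cos(P0[2]),np.sin(P0[2]);return np.round([c*d[0]+s*d[1],-s*d[0]+c*d[1],P[2]],1)
def look(n):
    import cv2
    from rig import grab_frame,sense
    uv={}
    for c,(y,x,h,w) in {"top":(110,220,160,190),"side":(130,220,150,190)}.items():
        f=grab_frame(c)["pixels"];a=f[y:y+h,x:x+w,::-1]
        cv2.imwrite(f"pics/{c}{n}.png",cv2.resize(a,None,fx=4,fy=3.7 if c=="top" else 4,interpolation=cv2.INTER_CUBIC))
        b=f.astype(int);m=((b[:,:,0]>110)&(b[:,:,0]-b[:,:,1]>60)&(b[:,:,1]-b[:,:,2]>25)).astype(np.uint8)
        m[:y]=0;m[y+h:]=0;m[:,:x]=0;m[:,x+w:]=0
        k,l,st,ce=cv2.connectedComponentsWithStats(m)
        if k>1:
            i=1+st[1:,4].argmax();uv[c]=ce[i];print(c,st[i],ce[i].round(1))
    if len(uv)==2:
        r=tri(uv);print("knob feeder",tof(r.x),"res",r.fun.round(1))
    s=sense();print("tcp feeder",tof(s["eef_pos"]),"t",s["clock"],"F",np.round(s["contact_force"],1))
E
python3 -c "
from h import *
look(1)"
```

```text
clock: 2.8
eef_pos: [522.7, 120.7, 231.6]
tcp_rot: [-3.142, 0.001, -2.911]
contact_force: [-0.3, 0.3, 1.4]
opening: -0.001
top [292 198   8   9  57] [295.4 201.8]
side [288 178   8   7  46] [291.5 181.1]
knob feeder [  1.   33.4 175.9] res [-0.2  0.2  0.4 -0.1]
tcp feeder [ -2.   83.4 231.5] t 2.9 F [ 0.3 -0.6  0.3]
```

View pics/side1.png

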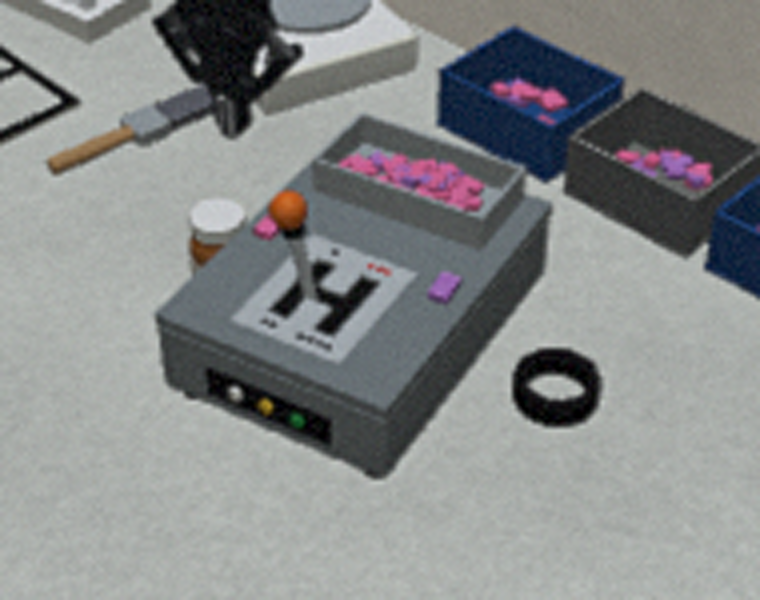

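View pics/top1.png

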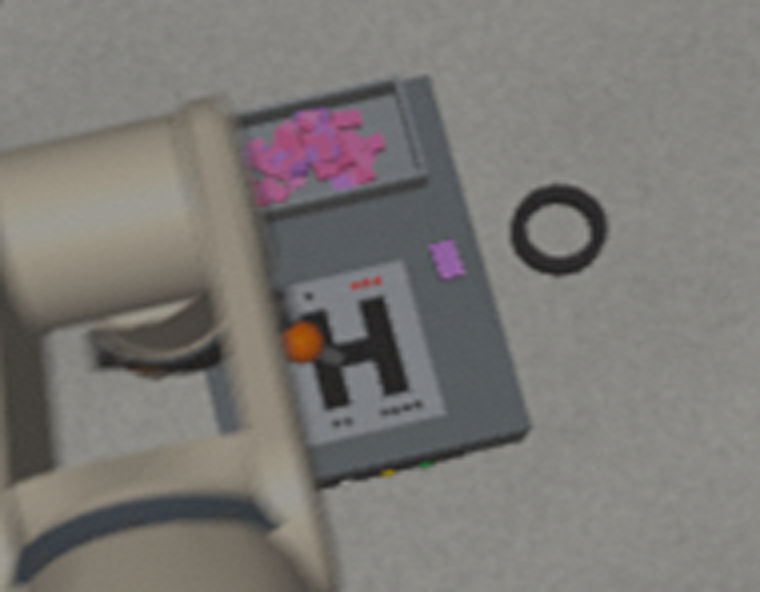

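```bash
python3 -m inch '[{"gripper":0,"tx":-0.002,"ty":0,"tz":0.02,"spin":0},{"gripper":0,"tx":0,"ty":0,"tz":0.02,"spin":0},{"gripper":0,"tx":0,"ty":0,"tz":0.02,"spin":0},{"gripper":0,"tx":0,"ty":0,"tz":0.019,"spin":0},{"gripper":0,"tx":0,"ty":-0.005,"tz":0,"spin":0},{"gripper":0,"tx":0,"ty":-0.005,"tz":0,"spin":0},{"gripper":0,"tx":0,"ty":-0.005,"tz":0,"spin":0},{"gripper":0,"tx":0,"ty":-0.005,"tz":0,"spin":0}]' 20
python3 -c "
from h import *
look(2)"
```

```text
clock: 3.7
eef_pos: [529.2, 103.3, 153.4]
tcp_rot: [-3.141, 0.002, -2.911]
contact_force: [0.1, -0.5, 0.9]
opening: -0.001
side [288 178   8   7  47] [291.6 181. ]
tcp feeder [ -1.1  67.  153.1] t 3.8 F [0.8 0.5 0.3]
```

View pics/side2.png

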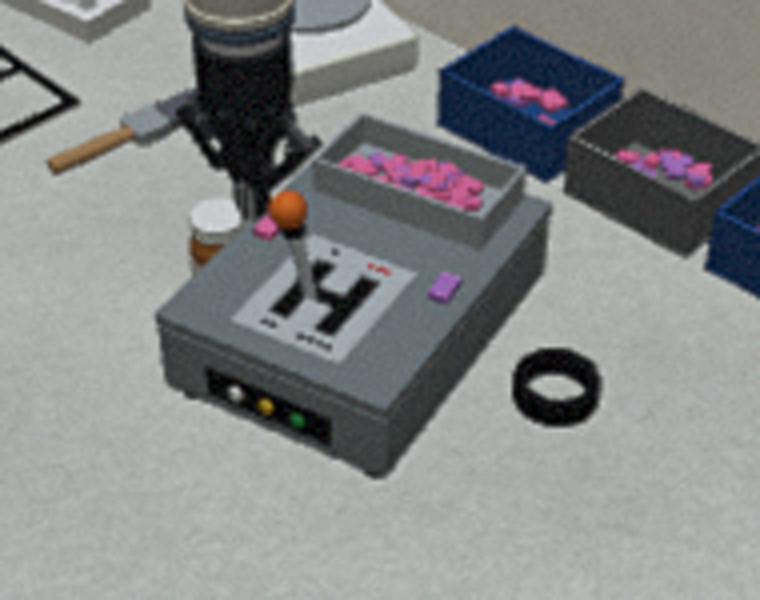

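```bash
python3 -m inch '[{"gripper":0,"tx":-0.001,"ty":-0.008,"tz":0,"spin":0},{"gripper":0,"tx":0,"ty":-0.008,"tz":0,"spin":0},{"gripper":0,"tx":0,"ty":-0.008,"tz":0,"spin":0},{"gripper":0,"tx":0,"ty":-0.008,"tz":0,"spin":0},{"gripper":0,"tx":0,"ty":-0.008,"tz":0,"spin":0},{"gripper":0,"tx":0,"ty":-0.008,"tz":0,"spin":0},{"gripper":0,"tx":0,"ty":-0.008,"tz":0,"spin":0},{"gripper":0,"tx":0,"ty":-0.004,"tz":0,"spin":0}]' 20
python3 -c "
from h import *
look(3)"
```

```text
clock: 4.6
eef_pos: [543.2, 44.5, 152.2]
tcp_rot: [-3.141, -0.0, -2.911]
contact_force: [0.4, 2.5, 0.6]
opening: -0.002
top [317 200   1   1   1] [317. 200.]
side [303 183   8   7  49] [306.4 186.1]
knob feeder [ -9.1 -26.2 185.9] res [ 0.3 -0.4 -0.5  0.1]
tcp feeder [ -0.8   7.  152.1] t 4.7 F [ 0.4 -0.3 -0.7]
```

View pics/side3.png

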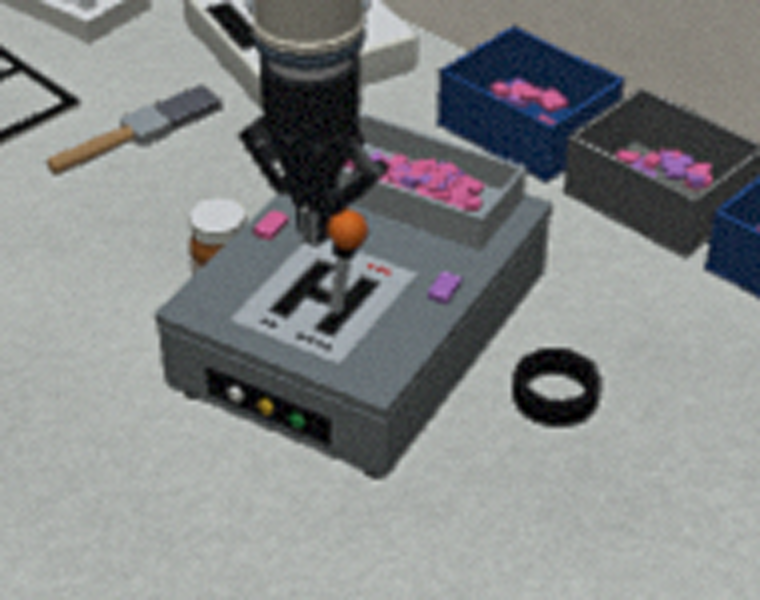

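```bash
cat >> h.py <<'E'
def lever(uv,c="side"):
    def k(q):
        a,f=q;L=155;return F(P0,(L*np.sin(f),-L*np.sin(a)*np.cos(f),20+L*np.cos(a)*np.cos(f)))
    return least_squares(lambda q:proj(c,k(q))-np.array(uv),[0,0]).x.round(3)
E
python3 - <<'E'
from h import *
print(lever((291.5,181.1)),lever((295.4,201.8),"top"),lever((306.4,186.1)))
for a,f in((.2,0),(.293,0),(.293,.36)):
    L=155;P=F(P0,(L*np.sin(f),-L*np.sin(a)*np.cos(f),20+L*np.cos(a)*np.cos(f)));print(a,f,proj("side",P),proj("top",P))
E
```

```text
[-0.251  0.041] [-0.213  0.016] [0.125 0.031]
0.2 0 [308.72528551 188.50766104] [318.20115648 197.07967476]
0.293 0 [312.51526344 190.78276018] [323.17217547 196.11934689]
0.293 0.36 [320.24277109 183.61229678] [317.45972592 178.47394518]
```

```bash
python3 -m inch '[{"gripper":0,"tx":0,"ty":-0.005,"tz":0,"spin":0},{"gripper":0,"tx":0,"ty":-0.005,"tz":0,"spin":0},{"gripper":0,"tx":0,"ty":-0.005,"tz":0,"spin":0},{"gripper":0,"tx":0,"ty":-0.003,"tz":0,"spin":0},{"gripper":0,"tx":0,"ty":-0.003,"tz":0,"spin":0},{"gripper":0,"tx":0,"ty":-0.002,"tz":0,"spin":0},{"gripper":0,"tx":0,"ty":0,"tz":0,"spin":0},{"gripper":0,"tx":0,"ty":0,"tz":0,"spin":0}]' 20
python3 -c "
from h import *
look(4)"
```

```text
clock: 5.5
eef_pos: [548.6, 22.8, 152.4]
tcp_rot: [-3.141, 0.0, -2.91]
contact_force: [-0.2, -0.8, 0.3]
opening: -0.001
top [324 198   3   2   4] [325.  198.5]
side [309 186   8   8  49] [312.5 189.3]
knob feeder [ -9.6 -48.4 182.3] res [ 0.3 -0.4 -0.6  0.1]
tcp feeder [ -0.4 -15.5 152.5] t 5.6 F [ 0.2 -0.2  0.5]
```

View pics/side4.png

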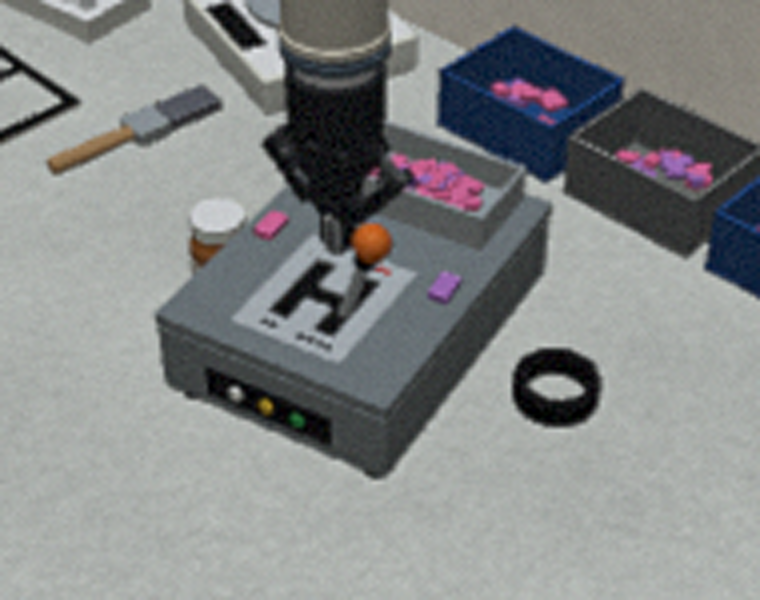

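```bash
python3 -m inch '[{"gripper":0,"tx":0,"ty":-0.001,"tz":0,"spin":0},{"gripper":0,"tx":0,"ty":-0.001,"tz":0,"spin":0},{"gripper":0,"tx":0,"ty":-0.001,"tz":0,"spin":0},{"gripper":0,"tx":0,"ty":0,"tz":0,"spin":0},{"gripper":0,"tx":0,"ty":0,"tz":0,"spin":0},{"gripper":0,"tx":0,"ty":0,"tz":0,"spin":0},{"gripper":0,"tx":0,"ty":0,"tz":0,"spin":0},{"gripper":0,"tx":0,"ty":0,"tz":0,"spin":0}]' 20
python3 -c "
from h import *
look(5)"
```

```text
clock: 6.4
eef_pos: [548.7, 21.6, 152.4]
tcp_rot: [3.139, -0.0, -2.911]
contact_force: [-1.5, 10.2, 1.6]
opening: -0.001
top [325 199   1   1   1] [325. 199.]
side [309 186   8   8  49] [312.6 189.4]
knob feeder [-10.5 -48.5 182.3] res [ 0.4 -0.6 -0.8  0.2]
tcp feeder [ -0.6 -16.7 152.3] t 6.5 F [-2.   9.9  1.2]
```

```bash
python3 -m inch '[{"gripper":0,"tx":0,"ty":0.012,"tz":0,"spin":0},{"gripper":0,"tx":0,"ty":0.012,"tz":0,"spin":0},{"gripper":0,"tx":0.018,"ty":0,"tz":0,"spin":0},{"gripper":0,"tx":0.018,"ty":0,"tz":0,"spin":0},{"gripper":0,"tx":0.018,"ty":0,"tz":0,"spin":0},{"gripper":0,"tx":0,"ty":-0.016,"tz":0,"spin":0},{"gripper":0,"tx":0,"ty":-0.016,"tz":0,"spin":0},{"gripper":0,"tx":0,"ty":-0.016,"tz":0,"spin":0}]' 20
python3 -c "
from h import *
look(6)"
```

```text
clock: 7.3
eef_pos: [502.0, -15.6, 152.5]
tcp_rot: [-3.141, 0.0, -2.91]
contact_force: [-0.4, 0.6, 0.4]
opening: -0.002
side [310 186   4   5  13] [311.2 187.9]
tcp feeder [-54.4 -43.  152.4] t 7.4 F [-0.  -0.2  0.7]
```

View pics/side6.png

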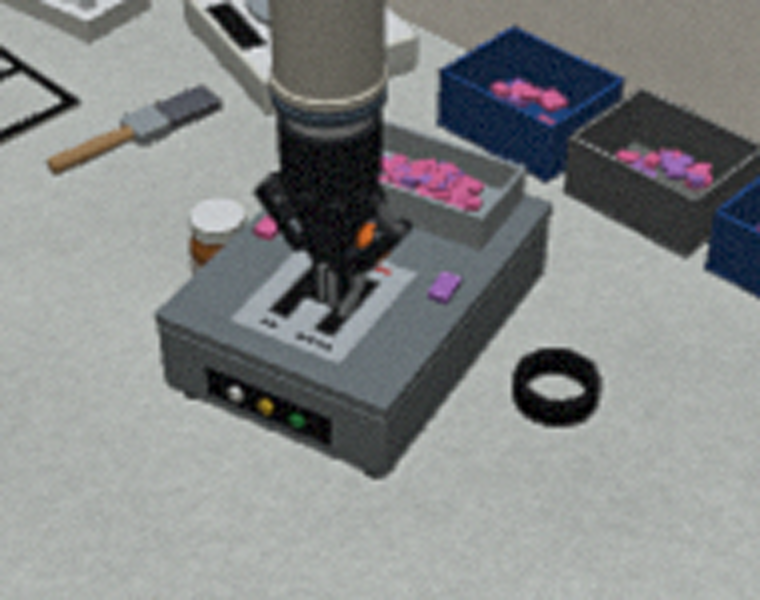

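```bash
python3 -m inch '[{"gripper":0,"tx":-0.008,"ty":-0.001,"tz":0.004,"spin":0},{"gripper":0,"tx":-0.008,"ty":0,"tz":0.004,"spin":0},{"gripper":0,"tx":-0.008,"ty":0,"tz":0,"spin":0},{"gripper":0,"tx":-0.007,"ty":0,"tz":0,"spin":0},{"gripper":0,"tx":-0.007,"ty":0,"tz":0,"spin":0},{"gripper":0,"tx":-0.007,"ty":0,"tz":0,"spin":0},{"gripper":0,"tx":-0.007,"ty":0,"tz":0,"spin":0},{"gripper":0,"tx":-0.007,"ty":0,"tz":0,"spin":0}]' 20
python3 -c "
from h import *
look(7)"
```

```text
clock: 8.2
eef_pos: [559.6, -2.8, 144.0]
tcp_rot: [3.141, -0.001, -2.91]
contact_force: [-2.5, 0.1, -2.2]
opening: -0.001
side [319 182   1   1   1] [319. 182.]
tcp feeder [  5.1 -43.3 144.1] t 8.3 F [-1.7 -0.4 -0. ]
```

View pics/side7.png

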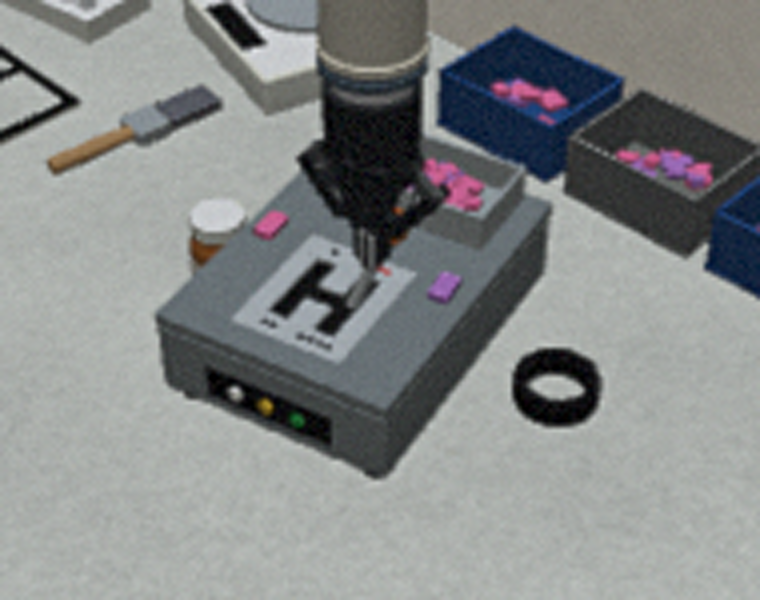

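Side picture: the stick has entered slot 3, and the orange shows between the fingers and the red dots. I'll push on to the stop.

```bash
python3 -m inch '[{"gripper":0,"tx":-0.006,"ty":0,"tz":0,"spin":0},{"gripper":0,"tx":-0.006,"ty":0,"tz":0,"spin":0},{"gripper":0,"tx":-0.005,"ty":0,"tz":0,"spin":0},{"gripper":0,"tx":-0.003,"ty":0,"tz":0,"spin":0},{"gripper":0,"tx":-0.002,"ty":0,"tz":0,"spin":0},{"gripper":0,"tx":-0.001,"ty":0,"tz":0,"spin":0},{"gripper":0,"tx":0,"ty":0,"tz":0,"spin":0},{"gripper":0,"tx":0,"ty":0,"tz":0,"spin":0}]' 20
python3 -c "
from h import *
look(8)"
```

```text
clock: 9.1
eef_pos: [582.0, 2.1, 144.3]
tcp_rot: [-3.142, 0.0, -2.91]
contact_force: [-2.8, -0.9, -1.4]
opening: -0.003
tcp feeder [ 27.3 -43.3 144.4] t 9.2 F [-2.1  0.6 -1.8]
```

```bash
python3 -m inch '[{"gripper":0,"tx":-0.001,"ty":0,"tz":0,"spin":0},{"gripper":0,"tx":-0.001,"ty":0,"tz":0,"spin":0},{"gripper":0,"tx":-0.001,"ty":0,"tz":0,"spin":0},{"gripper":0,"tx":-0.001,"ty":0,"tz":0,"spin":0},{"gripper":0,"tx":0,"ty":0,"tz":0,"spin":0},{"gripper":0,"tx":0,"ty":0,"tz":0,"spin":0},{"gripper":0,"tx":0,"ty":0,"tz":0,"spin":0},{"gripper":0,"tx":0,"ty":0,"tz":0,"spin":0}]' 20
python3 -c "
from h import *
look(9)"
```

```text
clock: 10.0
eef_pos: [585.0, 3.0, 143.9]
tcp_rot: [3.141, -0.002, -2.91]
contact_force: [-5.2, -1.3, -2.1]
opening: -0.001
tcp feeder [ 30.3 -43.1 143.9] t 10.1 F [-6.6 -1.8 -1.3]
```

View pics/side9.png

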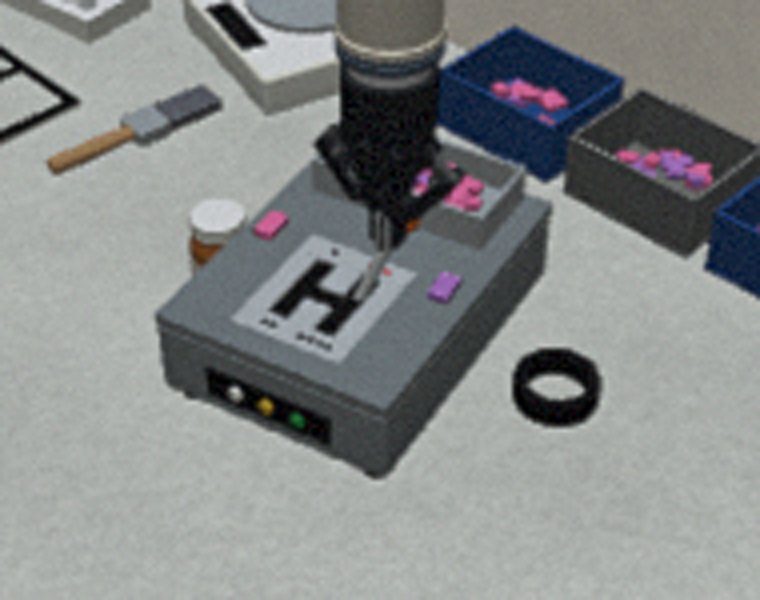

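```bash
python3 -m inch '[{"gripper":0,"tx":-0.001,"ty":0,"tz":0,"spin":0},{"gripper":0,"tx":-0.001,"ty":0,"tz":0,"spin":0},{"gripper":0,"tx":0,"ty":0,"tz":0,"spin":0},{"gripper":0,"tx":0,"ty":0,"tz":0,"spin":0},{"gripper":0,"tx":0,"ty":0,"tz":0,"spin":0},{"gripper":0,"tx":0,"ty":0,"tz":0,"spin":0},{"gripper":0,"tx":0,"ty":0,"tz":0,"spin":0},{"gripper":0,"tx":0,"ty":0,"tz":0,"spin":0}]' 20
```

```text
clock: 10.9
eef_pos: [586.0, 3.4, 143.6]
tcp_rot: [3.141, -0.004, -2.91]
contact_force: [-9.3, -2.1, -1.2]
opening: 0.001
```

```bash
python3 -m inch '[{"gripper":0,"tx":0.01,"ty":0,"tz":0,"spin":0},{"gripper":0,"tx":0.02,"ty":0,"tz":0,"spin":0},{"gripper":0,"tx":0.025,"ty":0,"tz":0,"spin":0},{"gripper":0,"tx":0.025,"ty":0,"tz":0,"spin":0},{"gripper":0,"tx":0.02,"ty":0,"tz":-0.03,"spin":0},{"gripper":0,"tx":0,"ty":0,"tz":-0.04,"spin":0},{"gripper":0,"tx":0,"ty":0,"tz":-0.04,"spin":0},{"gripper":0,"tx":0,"ty":0,"tz":-0.03,"spin":0}]' 20
python3 -m inch '[{"gripper":0,"tx":0.03,"ty":0.035,"tz":0,"spin":0},{"gripper":0,"tx":0.02,"ty":0.045,"tz":0,"spin":0},{"gripper":0,"tx":0,"ty":0.045,"tz":0,"spin":0},{"gripper":0,"tx":0,"ty":0.045,"tz":0,"spin":0},{"gripper":0,"tx":0,"ty":0.045,"tz":0,"spin":0},{"gripper":0,"tx":0,"ty":0.045,"tz":0,"spin":0},{"gripper":0,"tx":0,"ty":0.045,"tz":0,"spin":0},{"gripper":0,"tx":0,"ty":0,"tz":0,"spin":0}]' 20
python3 - <<'E'
from h import *
look(10)
import cv2
for c in("top","side"):cv2.imwrite(f"pics/{c}10f.png",grab_frame(c)["pixels"][:,:,::-1])
a=cv2.imread("pics/top0.png").astype(int);b=cv2.imread("pics/top10f.png").astype(int);d=(abs(a-b).max(2)>40).astype(np.uint8)
n,l,s,ce=cv2.connectedComponentsWithStats(d);print([x.tolist() for x in s[1:] if x[4]>5])
E
```

```text
clock: 11.7
eef_pos: [491.9, -19.4, 287.7]
tcp_rot: [-3.14, 0.006, -2.911]
contact_force: [1.2, 0.1, -1.0]
opening: 0.0
clock: 12.5
eef_pos: [371.6, 271.1, 285.2]
tcp_rot: [3.138, 0.004, -2.906]
contact_force: [-0.0, -0.4, 0.1]
opening: 0.0
top [313 174   9   9  68] [317.  177.9]
side [316 179   9   8  46] [319.9 182.5]
knob feeder [ 55.4 -40.6 162.5] res [-0.1  0.1  0.1 -0. ]
tcp feeder [-116.1  262.9  284.7] t 12.6 F [ 0.4 -0.5 -0. ]
[[312, 173, 11, 16, 113], [312, 191, 4, 7, 20], [289, 197, 12, 11, 105], [117, 208, 151, 192, 6476], [143, 213, 11, 77, 349], [101, 240, 20, 40, 268], [96, 252, 5, 2, 6], [179, 260, 9, 7, 28], [147, 264, 29, 24, 154], [169, 272, 13, 9, 58], [101, 278, 28, 15, 162], [131, 290, 11, 3, 23], [0, 317, 90, 83, 3858], [17, 321, 20, 8, 59], [0, 324, 4, 7, 9], [0, 336, 4, 4, 6], [307, 382, 31, 18, 226], [334, 382, 20, 15, 135], [353, 385, 14, 15, 69], [0, 387, 15, 13, 122], [355, 397, 8, 3, 16]]
```

View pics/side10.png

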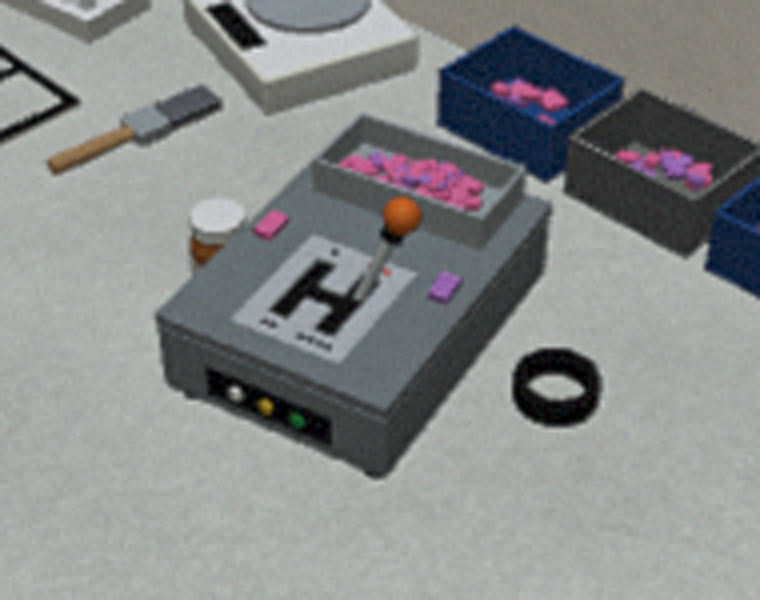

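View pics/top10f.png

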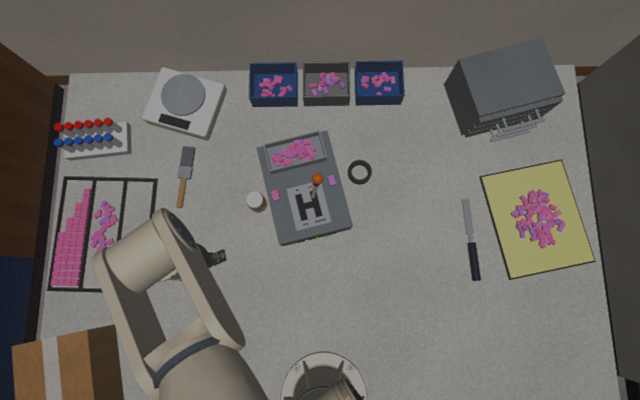

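The lever is home in slot 3: I measured the knob at feeder (55, −41, 162) against a nominal (55, −42, 159). The tiles, jar, tape, brush and chisel show no change. The arm is clear at z 285 with about zero force, so I'm handing the job in.

```bash
python3 -c "
from rig import *
print(sense()['qvel'].round(3) if hasattr(sense()['qvel'],'round') else sense()['qvel']);print(sign_off())"
```

```text
[-0.019 -0.003  0.002  0.001  0.004  0.002]
the job is handed in; nothing more can be done
None
```

The feeder is in third gear and I have handed the job in; the robot gave no verdict. I pushed the lever with the shut fingers only, never gripping it. First I pushed it right from its left side to the end stop, which met the fingers with about 10 N. Then I pushed it forward from behind to the slot 3 stop, at about 9 N. After that the arm backed off and moved clear, with about 13 s of the 38 s used.

**Lever:** With the arm clear, both cameras put the knob at about (55, −41, 162) mm in the feeder's frame, against a nominal (55, −42, 159) for home in slot 3.

**Loose things:** Comparing the first and last top pictures, the only changes are the lever and where the arm or its shadow was. The pink and lilac tiles, jar, tape, chisel and brush had not moved. The arm hid the cup in the last top picture, so I did not confirm its position, but the tool stayed far above it.

**Robot:** The fingers were clear at about 285 mm up, with contact force near zero.

**Checks that disagreed:**
- During the pushes the arm hid most of the knob from the top camera. I judged progress then from the side camera, the force and the tool position.
- The two cameras gave starting leans about 0.04 rad apart.

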